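# Line up the standard bottles by height for the sampler

## Robot

A 7-joint arm with a two-finger parallel gripper is mounted at the origin on the work surface. World frame = base frame: x ahead of the robot, y to its left, z up, the work surface at z = 0. Lengths are in m, angles in rad, forces in N, time in s.
With the tool pointing down it reaches from about 0.4 to 0.85 m from the base axis. Payload 10.4 kg.
Tool frame: the origin (TCP) lies at the very end of the fingers, on their centre line; the grasp point (between the pads) lies 19 mm behind it; z points along the fingers, y is the line along which they close (so a half turn about z gives the same grasp; the last joint's range is limited). The gripper opens to 87 mm and grips with 3 to 60 N. Pads are 19 mm wide; open, the fingers measure 117 mm over their backs; the gripper's body (75 mm by 190 mm) begins 51 mm behind the grasp point.
Start: joints at [1.263, 0.332, -0.065, 1.46, 0.022, 1.35, -0.088], TCP at [0.176, -0.6, 0.223] pointing down, gripper open.
Joint ranges: [-2.6, 2.6], [-0.5, 2.12], [-1.47, 1.34], [0.16, 2.42], [-1.27, 4.41], [0.06, 2.06], [-2.6, 2.6]. Speed limits (rad/s): [2.22, 2.22, 2.79, 2.79, 3.14, 3.14, 3.14].

## Interface

Orientations are given as a unit quaternion [x, y, z, w].
In Python, from bench import * gives the robot as it stands.
- The arm moves only by the tool step_arm, never from a script. Its arguments are lists of equal length, an entry for each row: "delta_pos": the shift along the world's x, y, z in units of 25 mm (1.0 is 25 mm), a list of three; "turn": the turn about the world's z in units of 0.12 rad (1.0 is 0.12 rad). In form: {"delta_pos": [[tx, ty, tz], ...], "turn": [turn, ...]}. A call has 1 to 12 rows; each row shifts and turns the commanded pose from where the row before left it; what a row does not reach is not made up. A row lasts 1/10 s, in which the tool goes at most 50 mm and 8.59 degrees, less where a joint would pass 70% of its speed; a pose out of reach is approached as far as the arm can. A call with a number of a shift or a turn outside -1 to 1 is refused whole. A call with a gripper value outside its range is refused whole. "grip" is the closure, from 0 (fully open) to 1 (shut), set as the call begins (left out, the last holds). The fingers move at their own pace and stop on an object; "newtons" is the grip in N (left out, the last holds). Time passes only in rows, so rows that do not move let the fingers close. It gives the time, the measured TCP pose, the force, the opening and the grip force at its end, in the units of the state.
- read_state(): the state, without advancing time (a new reading comes with each control period).
- camera(name): name is "scene" or "top" or "wrist"; returns a dict with "image" (420x560x3 uint8, red, green, blue), "z_map" (420x560 float32, m along the optical axis (not along the pixel's ray), 0 where there is no reading), "mtx" (3x3 intrinsics, pixels), "dist" ([k1, k2, p1, p2, k3] as OpenCV has them; the pictures are not rectified), "view" (4x4, takes a point from world to camera coordinates). Camera axes: x right, y up, looking along -z (the intrinsics and any distortion apply to the point x, -y, -z); pixel columns grow to the right and rows downward; lengths in m; the calibration is good to about 2 mm. A picture is of the moment at which its call begins.
- close_job(): hands the job in; it is judged then, once.
The state is a dict: "time": time; "joint_positions": joint angles; "joint_vel": joint speeds; "joint_torque": joint torques, N m; "ee_pos": TCP position; "eef_rot": TCP orientation; "ft_force": force on the tool from outside, world axes, zero at the start; "torque": the same for the moment, N m; "width": finger opening in m; "grip_force": force on a finger pad.
Only numpy, scipy, OpenCV 4.12 (cv2) and the standard library are available. Lean on these libraries where they do the work, as an engineer would, in place of code of your own. Each camera call takes 0.05 s, during which the arm holds its last target. There are 200 camera calls.

## Task

Line up the four amber standard bottles on the four black pads of the white tray in order of height, one bottle standing upright in the middle of each pad: the shortest on the pad next to the dark steel knob, the tallest on the pad farthest from it. Do not tip any bottle over, and leave the white porcelain beaker standing where it is.

Things in the scene. Friction and masses are not known exactly. Their poses are not given: they have to be found in the camera images.
- bottle_q_mid (a point): the shortest of four closed amber glass bottles with white screw caps: 60 mm tall over all, round body 36 mm across, cap 28 mm across taking up the top 18 mm, about 70 g; loose, standing on the bench. The point lies on its axis half-way up, 30.0 mm above its underside; z is its axis, upwards
- bottle_s_mid (a point): the second shortest of four closed amber glass bottles with white screw caps: 75 mm tall over all, round body 42 mm across, cap 32 mm across taking up the top 18 mm, about 120 g; loose, standing on the bench. The point lies on its axis half-way up, 37.5 mm above its underside; z is its axis, upwards
- bottle_p_mid (a point): the second tallest of four closed amber glass bottles with white screw caps: 90 mm tall over all, round body 50 mm across, cap 36 mm across taking up the top 18 mm, about 190 g; loose, standing on the bench. The point lies on its axis half-way up, 45.0 mm above its underside; z is its axis, upwards
- bottle_r_mid (a point): the tallest of four closed amber glass bottles with white screw caps: 105 mm tall over all, round body 58 mm across, cap 40 mm across taking up the top 18 mm, about 280 g; loose, standing on the bench. The point lies on its axis half-way up, 52.5 mm above its underside; z is its axis, upwards
- pad_a: one of four like black rubber discs, 72 mm across and 3 mm thick, fixed in a straight row 80 mm apart on a white tray (95 mm wide, 430 mm long, 10 mm thick) that is fixed to the bench. The letters say nothing about the order in the row. Origin: centre of the disc's underside; its top is 3 mm higher, 13 mm above the bench
- pad_b: one of four like black rubber discs, 72 mm across and 3 mm thick, fixed in a straight row 80 mm apart on a white tray (95 mm wide, 430 mm long, 10 mm thick) that is fixed to the bench. The letters say nothing about the order in the row. Origin: centre of the disc's underside; its top is 3 mm higher, 13 mm above the bench
- pad_c: one of four like black rubber discs, 72 mm across and 3 mm thick, fixed in a straight row 80 mm apart on a white tray (95 mm wide, 430 mm long, 10 mm thick) that is fixed to the bench. The letters say nothing about the order in the row. Origin: centre of the disc's underside; its top is 3 mm higher, 13 mm above the bench
- pad_d: one of four like black rubber discs, 72 mm across and 3 mm thick, fixed in a straight row 80 mm apart on a white tray (95 mm wide, 430 mm long, 10 mm thick) that is fixed to the bench. The letters say nothing about the order in the row. Origin: centre of the disc's underside; its top is 3 mm higher, 13 mm above the bench
- knob: the tray's dark steel carrying knob, 32 mm across and 26 mm tall, fixed upright at one end of the tray in line with the pads, 70 mm from the middle of the nearest pad (the other end has only a low flat grey bar, 6 mm tall). It may be at either end. Origin: centre of its underside, on the tray's top
- beaker_mid (a point): a small open white porcelain beaker, 52 mm across the rim and 65 mm tall, loose, standing in among the bottles; it is not part of the row and is left alone. The point lies on its axis half-way up, 32.5 mm above its underside
Things that resemble listed ones, but are neither listed nor needed, are in the scene too. What is shaped like the part that bears bottle_r_mid but pink or turquoise is not meant.

How it is judged:
At the end, for the whole second after the job is handed in: All four bottles stand upright (within 0.1 rad) and at rest on the pads, one to a pad, each within 13 mm of the middle of its pad, in order of height from the shortest next to the knob to the tallest farthest from it; the beaker stands upright within 20 mm of its first place (((horizontal distance between pad_a and knob between 0.05 and 0.09 m and horizontal distance between bottle_q_mid and pad_a below 0.013 m) or (horizontal distance between pad_b and knob between 0.05 and 0.09 m and horizontal distance between bottle_q_mid and pad_b below 0.013 m) or (horizontal distance between pad_c and knob between 0.05 and 0.09 m and horizontal distance between bottle_q_mid and pad_c below 0.013 m) or (horizontal distance between pad_d and knob between 0.05 and 0.09 m and horizontal distance between bottle_q_mid and pad_d below 0.013 m)) and angle between each of bottle_q_mid, bottle_s_mid, bottle_p_mid, bottle_r_mid's own z axis and vertical below 0.1 rad and height (world z) of bottle_q_mid between 0.038 and 0.048 m and linear speed of each of bottle_q, bottle_s, bottle_p, bottle_r below 0.02 m/s and ((horizontal distance between pad_a and knob between 0.13 and 0.17 m and horizontal distance between bottle_s_mid and pad_a below 0.013 m) or (horizontal distance between pad_b and knob between 0.13 and 0.17 m and horizontal distance between bottle_s_mid and pad_b below 0.013 m) or (horizontal distance between pad_c and knob between 0.13 and 0.17 m and horizontal distance between bottle_s_mid and pad_c below 0.013 m) or (horizontal distance between pad_d and knob between 0.13 and 0.17 m and horizontal distance between bottle_s_mid and pad_d below 0.013 m)) and height (world z) of bottle_s_mid between 0.0455 and 0.0555 m and ((horizontal distance between pad_a and knob between 0.21 and 0.25 m and horizontal distance between bottle_p_mid and pad_a below 0.013 m) or (horizontal distance between pad_b and knob between 0.21 and 0.25 m and horizontal distance between bottle_p_mid and pad_b below 0.013 m) or (horizontal distance between pad_c and knob between 0.21 and 0.25 m and horizontal distance between bottle_p_mid and pad_c below 0.013 m) or (horizontal distance between pad_d and knob between 0.21 and 0.25 m and horizontal distance between bottle_p_mid and pad_d below 0.013 m)) and height (world z) of bottle_p_mid between 0.053 and 0.063 m and ((horizontal distance between pad_a and knob between 0.29 and 0.33 m and horizontal distance between bottle_r_mid and pad_a below 0.013 m) or (horizontal distance between pad_b and knob between 0.29 and 0.33 m and horizontal distance between bottle_r_mid and pad_b below 0.013 m) or (horizontal distance between pad_c and knob between 0.29 and 0.33 m and horizontal distance between bottle_r_mid and pad_c below 0.013 m) or (horizontal distance between pad_d and knob between 0.29 and 0.33 m and horizontal distance between bottle_r_mid and pad_d below 0.013 m)) and height (world z) of bottle_r_mid between 0.0605 and 0.0705 m and distance of beaker_mid from where it was at the start of the episode below 0.02 m and angle between beaker_mid's own z axis and vertical below 0.15 rad); the robot touches nothing.
It fails at once if the shortest bottle is tipped over (angle between bottle_q_mid's own z axis and vertical above 0.6 rad).
It fails at once if the second shortest bottle is tipped over (angle between bottle_s_mid's own z axis and vertical above 0.6 rad).
It fails at once if the second tallest bottle is tipped over (angle between bottle_p_mid's own z axis and vertical above 0.6 rad).
It fails at once if the tallest bottle is tipped over (angle between bottle_r_mid's own z axis and vertical above 0.6 rad).
It fails at once if the porcelain beaker is pushed from its place or tipped (distance of beaker_mid from where it was at the start of the episode above 0.03 m or angle between beaker_mid's own z axis and vertical above 0.5 rad).
It also fails if it takes over 88 s, if anything falls off the work surface, if the arm or the gripper's body presses on something with over 40 N, if the wrist force passes 120 N, or if a joint passes its speed limit or range.

## Working session

There is one attempt and no reset: what is moved stays moved. The work goes in short steps, Python scripts to look and compute and a tool call to move; the robot and the scene stay as the last step left them, time stands still between calls to the robot, and variables do not carry over. Pictures are saved under pics/ and viewed, at most 14 in all, crops included, and the job is handed in when it is done.

Besides the shell and the picture viewer there is one more tool, called after "Request:" by a JSON object that holds its "api" and its "payload", one argument or row to a line. step_arm: Moves the arm, as the interface text tells. Shifts and turns lie within -1 to 1; 1 stands for 25 mm of shift or 0.12 rad of turn. Its arguments: {"type":"object","properties":{"delta_pos":{"type":"array"},"turn":{"type":"array"},"grip":{"type":"number"},"newtons":{"type":"number"}},"required":["delta_pos","turn"]}

```bash
mkdir -p pics; cat > h.py <<'E'
from bench import *
import numpy as np, cv2
def shot(n,f=None):
    c=camera(n)
    if f: cv2.imwrite('pics/'+f,c['image'][:,:,::-1])
    return c
def cloud(c):
    h,w=c['z_map'].shape
    u,v=np.meshgrid(np.arange(w),np.arange(h))
    p=cv2.undistortPoints(np.stack([u,v],-1).reshape(-1,1,2).astype(np.float64),np.array(c['mtx']),np.array(c['dist'])).reshape(h,w,2)
    z=c['z_map']
    P=np.stack([p[...,0]*z,-p[...,1]*z,-z,np.ones_like(z)],-1)
    W=P@np.linalg.inv(np.array(c['view'])).T
    W[z<=0]=np.nan
    return W[...,:3]
E
python3 - <<'E'
from h import *
s=read_state();print(s['ee_pos'],s['eef_rot'],s['time'])
for n in('top','scene'):
    c=shot(n,n+'1.png'); np.savez(''+n+'1.npz',**c)
    print(n,np.linalg.inv(c['view'])[:3].round(2).tolist())
E
```

```text
[ 0.1754837  -0.5994635   0.22176988] [ 9.89877833e-01  1.41920431e-01 -1.15915791e-04 -6.73627843e-04] 0.0
top [[0.01, 1.0, -0.05, 0.45], [-1.0, 0.01, 0.0, 0.0], [0.0, 0.05, 1.0, 0.8]]
scene [[0.35, -0.53, 0.77, 1.07], [0.94, 0.18, -0.3, -0.23], [0.02, 0.83, 0.56, 0.48]]
```

View pics/top1.png

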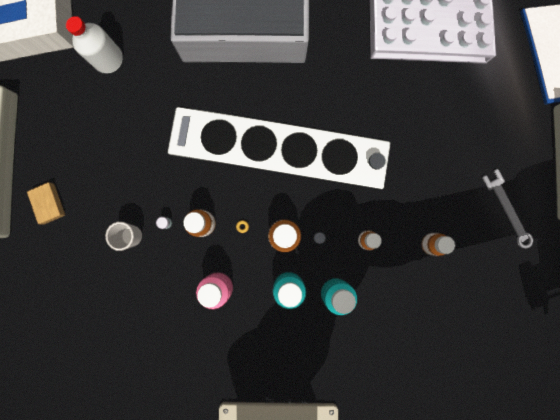

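View pics/scene1.png

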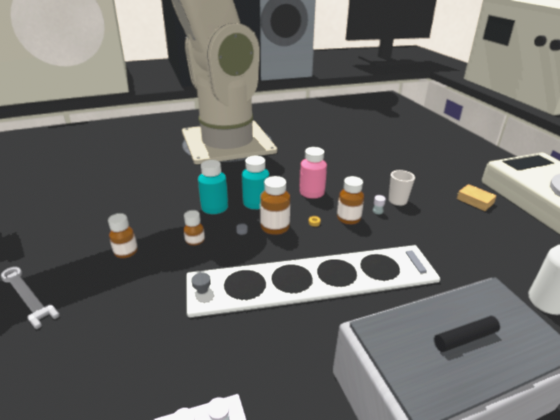

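The top view shows the tray with the bar at (183,130) and the knob at (377,160). Pads are at (218,137), (259,143), (299,150) and (340,156).

Amber candidates are (198,223), (285,236), (370,240) and (440,244). Pink (212,293) and turquoise (290,291) and (342,297) are decoys. The beaker is at (120,236) and a small vial at (163,223).

```bash
python3 - <<'E'
from h import *
c=np.load('top1.npz');W=cloud(c);im=c['image'].astype(int)
print(c['mtx'].tolist(),c['dist'])
def blob(u,v,r,name):
    w=W[v-r:v+r+1,u-r:u+r+1].reshape(-1,3);w=w[np.isfinite(w[:,2])]
    zt=np.percentile(w[:,2],98);t=w[w[:,2]>zt-.006]
    e=(t[:,:2].max(0)+t[:,:2].min(0))/2
    print(name,'top z %.3f'%zt,'mean',t.mean(0).round(4),'mid',e.round(4),'ext',np.ptp(t[:,:2],axis=0).round(3))
for n,u,v in [('p?',198,223),('r?',285,236),('q?',370,240),('s?',440,244),('pink',212,293),('tq',290,291),('tq2',342,297),('beaker',120,236),('vial',163,223),('knob',377,160)]: blob(u,v,17 if n not in('vial','knob') else 10,n)
g=im.sum(2)
for u,v in [(218,137),(259,143),(299,150),(340,156)]:
    m=np.zeros(g.shape,np.uint8);m[v-21:v+22,u-21:u+22]=(g[v-21:v+22,u-21:u+22]<200)
    k,l,st,ct=cv2.connectedComponentsWithStats(m);i=l[v,u]
    w=W[l==i];print('pad',ct[i].round(1),st[i].tolist(),np.nanmean(w,0).round(4),np.nanstd(w[:,2]).round(4),(np.nanmax(w,0)-np.nanmin(w,0)).round(3))
x=np.hstack([cv2.resize(c['image'][v-28:v+28,u-28:u+28],(198,198)) for u,v in [(198,223),(285,236),(370,240),(440,244)]])
cv2.imwrite('pics/crop1.png',x[:,:,::-1])
E
```

```text
[[409.0572525337098, 0.0, 278.93295140247375], [0.0, 409.0572525337098, 211.35386247332406], [0.0, 0.0, 1.0]] [-0.09282725  0.          0.          0.          0.        ]
p? top z 0.093 mean [0.463  0.1523 0.0909] mid [0.4629 0.152 ] ext [0.033 0.035]
r? top z 0.108 mean [ 0.4423 -0.0055  0.1061] mid [ 0.442  -0.0056] ext [0.038 0.038]
q? top z 0.063 mean [ 0.4348 -0.1684  0.0611] mid [ 0.4345 -0.1681] ext [0.026 0.026]
s? top z 0.078 mean [ 0.4299 -0.2974  0.0762] mid [ 0.4298 -0.298 ] ext [0.031 0.031]
pink top z 0.108 mean [0.3401 0.1204 0.1062] mid [0.3404 0.1205] ext [0.039 0.038]
tq top z 0.108 mean [ 0.343  -0.0156  0.1062] mid [ 0.343  -0.0155] ext [0.036 0.037]
tq2 top z 0.108 mean [ 0.3323 -0.1081  0.1063] mid [ 0.332  -0.1084] ext [0.04  0.039]
beaker top z 0.067 mean [0.4362 0.2952 0.0652] mid [0.4373 0.2946] ext [0.049 0.05 ]
vial top z 0.039 mean [0.4628 0.2248 0.0369] mid [0.4628 0.2247] ext [0.021 0.021]
knob top z 0.039 mean [ 0.5869 -0.1817  0.037 ] mid [ 0.5871 -0.1816] ext [0.031 0.031]
pad [218.2 136.5] [201, 120, 35, 34, 924] [0.6329 0.1244 0.014 ] 0.0014 [0.067 0.067 0.008]
pad [258.4 142.9] [242, 126, 34, 35, 930] [0.6211 0.0455 0.0139] 0.0013 [0.068 0.065 0.008]
pad [298.8 149.6] [282, 133, 35, 34, 935] [ 0.6091 -0.0335  0.0141] 0.0014 [0.066 0.067 0.009]
pad [339.2 156.5] [322, 140, 35, 34, 940] [ 0.5971 -0.1124  0.014 ] 0.0014 [0.066 0.067 0.009]
```

View pics/crop1.png

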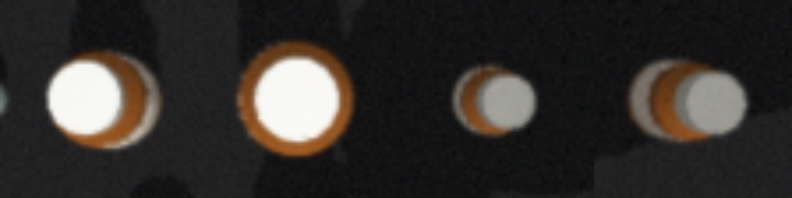

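The crop confirms four amber bottles: cap heights are about 90, 105, 60 and 75 mm, left to right, so p, r, q, s. Pad spacing (80 mm) and knob to nearest pad (70 mm) also check. I'll start with q.

Request:
{"api": "step_arm", "payload": {
  "delta_pos": [
    [0.58, 0.96, 0],
    [0.58, 0.96, 0],
    [0.58, 0.96, 0],
    [0.58, 0.96, 0],
    [0.58, 0.96, 0],
    [0.58, 0.96, 0],
    [0.58, 0.96, 0],
    [0.58, 0.96, 0],
    [0.58, 0.96, 0],
    [0.58, 0.96, 0],
    [0.58, 0.96, 0],
    [0.58, 0.96, 0]
  ],
  "turn": [0, 0, 0, 0, 0, 0, 0, 0, 0, 0, 0, 0],
  "grip": 0,
  "newtons": 20
}}

```text
time: 1.3
ee_pos: [0.3499, -0.3107, 0.2223]
eef_rot: [0.99, 0.142, -0.0, -0.0]
ft_force: [-0.0, -0.3, 0.4]
width: 0.0871
grip_force: 0.0
```

Request:
{"api": "step_arm", "payload": {
  "delta_pos": [
    [0.57, 0.96, 0],
    [0.57, 0.96, 0],
    [0.57, 0.96, 0],
    [0.57, 0.96, 0],
    [0.57, 0.96, -0.5],
    [0.57, 0.96, -1],
    [0, 0, -1],
    [0, 0, -1],
    [0, 0, 0],
    [0, 0, 0]
  ],
  "turn": [0, 0, 0, 0, 0, 0, 0, 0, 0, 0]
}}

```text
time: 2.3
ee_pos: [0.435, -0.1678, 0.1354]
eef_rot: [0.99, 0.142, -0.0, -0.0]
ft_force: [-0.1, -0.6, 0.3]
width: 0.0872
grip_force: 0.0
```

Request:
{"api": "step_arm", "payload": {
  "delta_pos": [
    [0, 0, -0.9],
    [0, 0, -0.9],
    [0, 0, -0.9],
    [0, 0, -0.9],
    [0, 0, -0.7],
    [0, 0, -0.6],
    [0, 0, 0]
  ],
  "turn": [0, 0, 0, 0, 0, 0, 0]
}}

```text
time: 3.0
ee_pos: [0.4349, -0.1681, 0.0124]
eef_rot: [0.99, 0.142, -0.0, -0.0]
ft_force: [0.8, -0.2, 0.1]
width: 0.0871
grip_force: 0.0
```

Request:
{"api": "step_arm", "payload": {
  "delta_pos": [
    [0, 0, 0],
    [0, 0, 0],
    [0, 0, 0],
    [0, 0, 0],
    [0, 0, 0],
    [0, 0, 0],
    [0, 0, 0],
    [0, 0, 0]
  ],
  "turn": [0, 0, 0, 0, 0, 0, 0, 0],
  "grip": 1,
  "newtons": 20
}}

```text
time: 3.8
ee_pos: [0.4352, -0.1679, 0.0126]
eef_rot: [0.99, 0.142, 0.0, 0.0]
ft_force: [0.2, -0.4, 0.2]
width: 0.0345
grip_force: 20.0
```

Request:
{"api": "step_arm", "payload": {
  "delta_pos": [
    [0, 0, 0.5],
    [0, 0, 1],
    [0.5, 0, 1],
    [0.75, 0.3, 0.5],
    [0.75, 0.3, 0],
    [0.75, 0.3, 0],
    [0.75, 0.3, 0],
    [0.75, 0.3, 0],
    [0.75, 0.3, 0],
    [0.75, 0.3, 0],
    [0.74, 0.12, 0],
    [0, 0, 0]
  ],
  "turn": [0, 0, 0.9, 0.95, 0.95, 0.95, 0.95, 0.95, 0.95, 0.95, 0.95, 0.95]
}}

```text
time: 5.0
ee_pos: [0.5991, -0.1112, 0.0884]
eef_rot: [0.757, 0.654, 0.001, 0.0]
ft_force: [0.3, -0.3, -1.2]
width: 0.0347
grip_force: 20.0
```

Request:
{"api": "step_arm", "payload": {
  "delta_pos": [
    [0, 0, 0],
    [0, 0, 0]
  ],
  "turn": [0, 0]
}}

```text
time: 5.2
ee_pos: [0.5971, -0.1126, 0.088]
eef_rot: [0.76, 0.65, -0.0, -0.0]
ft_force: [-1.0, 0.7, -0.8]
width: 0.0348
grip_force: 20.0
```

```bash
python3 - <<'E'
from h import *
c=shot('wrist','w1.png');W=cloud(c)
print(read_state()['ee_pos'],read_state()['eef_rot'],read_state()['width'])
E
```

```text
[ 0.59706233 -0.11268349  0.08795199] [ 7.59913778e-01  6.50023868e-01 -8.90376846e-05  1.13562464e-04] 0.034703373018976295
```

View pics/w1.png

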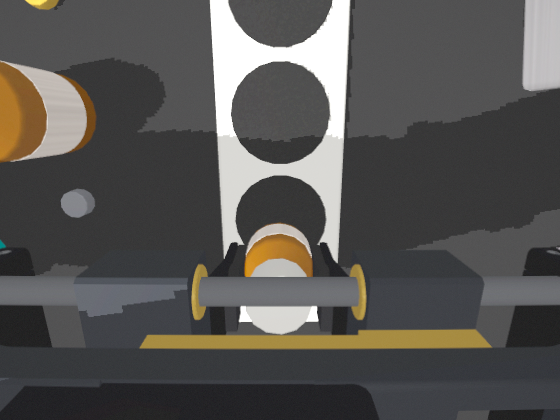

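The wrist view shows q upright in the grip at (279,280), tray square to the fingers, with the next pads at (280,112) and (280,215). Lowering it now.

Request:
{"api": "step_arm", "payload": {
  "delta_pos": [
    [0, 0, -0.7],
    [0, 0, -0.7],
    [0, 0, -0.6],
    [0, 0, -0.3],
    [0, 0, -0.16],
    [0, 0, 0]
  ],
  "turn": [0, 0, 0, 0, 0, 0]
}}

```text
time: 5.85
ee_pos: [0.5972, -0.1121, 0.0259]
eef_rot: [0.759, 0.651, -0.0, -0.0]
ft_force: [-0.1, -0.2, -0.7]
width: 0.0349
grip_force: 20.0
```

Request:
{"api": "step_arm", "payload": {
  "delta_pos": [
    [0, 0, 0],
    [0, 0, 0],
    [0, 0, 0],
    [0, 0, 0],
    [0, 0, 0],
    [0, 0, 0]
  ],
  "turn": [0, 0, 0, 0, 0, 0],
  "grip": 0
}}

```text
time: 6.45
ee_pos: [0.5974, -0.1124, 0.0261]
eef_rot: [0.759, 0.651, 0.0, 0.0]
ft_force: [-0.2, -0.3, 0.4]
width: 0.0749
grip_force: 0.0
```

Request:
{"api": "step_arm", "payload": {
  "delta_pos": [
    [0, 0, 1],
    [0, 0, 1],
    [0, 0, 1],
    [0, 0, 1],
    [-0.84, -0.93, 0],
    [-0.84, -0.93, 0],
    [-0.84, -0.93, 0],
    [-0.84, -0.93, 0],
    [-0.84, -0.93, 0],
    [-0.84, -0.93, 0],
    [-0.84, -0.93, 0],
    [-0.82, -0.91, 0]
  ],
  "turn": [0, 0, 0, 0, 0, 0, 0, 0, 0, 0, 0, 0]
}}

```text
time: 7.65
ee_pos: [0.4288, -0.2988, 0.1262]
eef_rot: [0.759, 0.651, -0.0, 0.0]
ft_force: [0.5, -0.3, 0.2]
width: 0.0872
grip_force: 0.0
```

Request:
{"api": "step_arm", "payload": {
  "delta_pos": [
    [0, 0, 0],
    [0, 0, 0]
  ],
  "turn": [0, 0]
}}

```text
time: 7.85
ee_pos: [0.4297, -0.2981, 0.1262]
eef_rot: [0.759, 0.651, 0.0, 0.0]
ft_force: [0.5, 0.4, 0.6]
width: 0.0868
grip_force: 0.0
```

```bash
python3 - <<'E'
from h import *
c=shot('top','t2.png');W=cloud(c);im=c['image']
v,u=160,340
w=W[v-20:v+21,u-20:u+21].reshape(-1,3);t=w[(w[:,2]>.067)&(w[:,2]<.082)];print(t.mean(0),np.ptp(t,axis=0))
print(read_state()['ee_pos'])
E
```

```text
[ 0.59569755 -0.11030714  0.07406508] [0.02709741 0.0255524  0.00951031]
[ 0.43037388 -0.29729349  0.12623185]
```

View pics/t2.png

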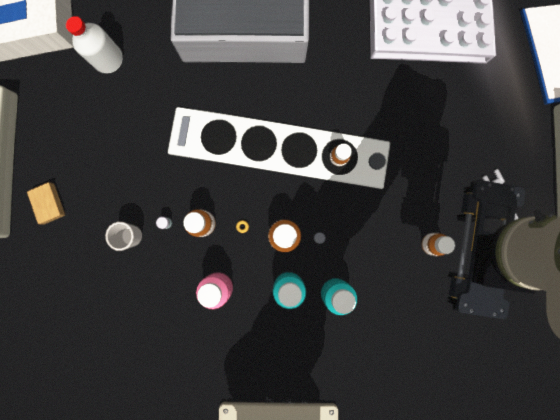

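q (cap at (343,152)) stands on its pad within 3 mm, and nothing else has moved. Now s.

Request:
{"api": "step_arm", "payload": {
  "delta_pos": [
    [0, 0, -0.9],
    [0, 0, -0.9],
    [0, 0, -0.9],
    [0, 0, -0.8],
    [0, 0, -0.7],
    [0, 0, 0],
    [0, 0, 0]
  ],
  "turn": [0, 0, 0, 0, 0, 0, 0]
}}

```text
time: 8.6
ee_pos: [0.4307, -0.2969, 0.0215]
eef_rot: [0.758, 0.652, 0.0, -0.0]
ft_force: [0.6, 0.4, 0.1]
width: 0.0867
grip_force: 0.0
```

Request:
{"api": "step_arm", "payload": {
  "delta_pos": [
    [0, 0, 0],
    [0, 0, 0],
    [0, 0, 0],
    [0, 0, 0],
    [0, 0, 0],
    [0, 0, 0],
    [0, 0, 0]
  ],
  "turn": [0, 0, 0, 0, 0, 0, 0],
  "grip": 1,
  "newtons": 20
}}

```text
time: 9.3
ee_pos: [0.4299, -0.2978, 0.0211]
eef_rot: [0.759, 0.651, 0.0, 0.0]
ft_force: [-0.2, 0.6, 0.3]
width: 0.0413
grip_force: 20.0
```

Request:
{"api": "step_arm", "payload": {
  "delta_pos": [
    [0, 0, 0.5],
    [0, 0, 1],
    [0, 0, 1],
    [0, 0, 1],
    [0, 0, 1],
    [0, 0, 0],
    [0, 0, 0]
  ],
  "turn": [0, 0, 0, 0, 0, 0, 0]
}}

```text
time: 10.0
ee_pos: [0.4299, -0.298, 0.1342]
eef_rot: [0.759, 0.651, -0.0, 0.001]
ft_force: [-0.5, 0.1, -1.3]
width: 0.0419
grip_force: 20.0
```

Request:
{"api": "step_arm", "payload": {
  "delta_pos": [
    [0.65, 0.96, 0],
    [0.65, 0.96, 0],
    [0.65, 0.96, 0],
    [0.65, 0.96, 0],
    [0.65, 0.96, 0],
    [0.65, 0.96, 0],
    [0.65, 0.96, 0],
    [0.65, 0.96, 0],
    [0.65, 0.96, 0],
    [0.65, 0.96, 0],
    [0.67, 0.98, 0],
    [0, 0, 0]
  ],
  "turn": [0, 0, 0, 0, 0, 0, 0, 0, 0, 0, 0, 0]
}}

```text
time: 11.2
ee_pos: [0.6096, -0.0282, 0.1324]
eef_rot: [0.757, 0.654, 0.001, -0.002]
ft_force: [-0.4, 1.2, -0.7]
width: 0.0413
grip_force: 20.0
```

Request:
{"api": "step_arm", "payload": {
  "delta_pos": [
    [0, 0, 0],
    [0, 0, -0.8],
    [0, 0, -0.9],
    [0, 0, -0.9],
    [0, 0, -0.8],
    [0, 0, -0.4],
    [0, 0, -0.17],
    [0, 0, 0],
    [0, 0, 0]
  ],
  "turn": [0, 0, 0, 0, 0, 0, 0, 0, 0]
}}

```text
time: 12.1
ee_pos: [0.6094, -0.0339, 0.035]
eef_rot: [0.759, 0.651, 0.0, 0.0]
ft_force: [-0.8, 0.3, -2.5]
width: 0.0417
grip_force: 20.0
```

Request:
{"api": "step_arm", "payload": {
  "delta_pos": [
    [0, 0, 0],
    [0, 0, 0],
    [0, 0, 0],
    [0, 0, 0],
    [0, 0, 0],
    [0, 0, 0],
    [0, 0, 1],
    [0, 0, 1],
    [0, 0, 1],
    [0, 0, 1],
    [0, 0, 1],
    [0, 0, 0]
  ],
  "turn": [0, 0, 0, 0, 0, 0, 0, 0, 0, 0, 0, 0],
  "grip": 0
}}

```text
time: 13.3
ee_pos: [0.6109, -0.033, 0.163]
eef_rot: [0.759, 0.651, 0.002, 0.002]
ft_force: [0.4, -0.5, -0.2]
width: 0.087
grip_force: 0.0
```

Request:
{"api": "step_arm", "payload": {
  "delta_pos": [
    [-0.73, 0.93, 0],
    [-0.73, 0.93, 0],
    [-0.73, 0.93, 0],
    [-0.73, 0.93, 0],
    [-0.73, 0.93, 0],
    [-0.73, 0.93, 0],
    [-0.73, 0.93, 0],
    [-0.74, 0.93, 0],
    [0, 0, 0],
    [0, 0, 0],
    [0, 0, 0]
  ],
  "turn": [0, 0, 0, 0, 0, 0, 0, 0, 0, 0, 0]
}}

```text
time: 14.4
ee_pos: [0.4633, 0.1517, 0.159]
eef_rot: [0.759, 0.651, -0.0, 0.0]
ft_force: [-0.3, 0.6, 0.5]
width: 0.0867
grip_force: 0.0
```

Request:
{"api": "step_arm", "payload": {
  "delta_pos": [
    [0, 0, -0.9],
    [0, 0, -0.9],
    [0, 0, -0.9],
    [0, 0, -0.9],
    [0, 0, -0.6],
    [0, 0, -0.48],
    [0, 0, 0],
    [0, 0, 0]
  ],
  "turn": [0, 0, 0, 0, 0, 0, 0, 0]
}}

```text
time: 15.2
ee_pos: [0.4632, 0.1528, 0.0427]
eef_rot: [0.759, 0.651, 0.0, -0.0]
ft_force: [0.3, 0.3, 0.8]
width: 0.0871
grip_force: 0.0
```

Request:
{"api": "step_arm", "payload": {
  "delta_pos": [
    [0, 0, 0],
    [0, 0, 0],
    [0, 0, 0],
    [0, 0, 0],
    [0, 0, 0],
    [0, 0, 0],
    [0, 0, 0]
  ],
  "turn": [0, 0, 0, 0, 0, 0, 0],
  "grip": 1,
  "newtons": 25
}}

```text
time: 15.9
ee_pos: [0.4632, 0.1527, 0.0425]
eef_rot: [0.759, 0.651, 0.0, 0.0]
ft_force: [1.0, -0.5, 2.0]
width: 0.0493
grip_force: 25.0
```

Request:
{"api": "step_arm", "payload": {
  "delta_pos": [
    [0, 0, 0.5],
    [0, 0, 1],
    [0, 0, 1],
    [0, 0, 1],
    [0, 0, 1],
    [0, 0, 0],
    [0, 0, 0]
  ],
  "turn": [0, 0, 0, 0, 0, 0, 0]
}}

```text
time: 16.6
ee_pos: [0.4628, 0.1526, 0.1551]
eef_rot: [0.759, 0.651, 0.0, 0.0]
ft_force: [0.0, -0.4, -2.7]
width: 0.0491
grip_force: 25.0
```

Request:
{"api": "step_arm", "payload": {
  "delta_pos": [
    [0.7, -0.48, 0],
    [0.8, -0.54, 0],
    [0.8, -0.54, 0],
    [0.8, -0.54, 0],
    [0.8, -0.54, 0],
    [0.8, -0.54, 0],
    [0.8, -0.54, 0],
    [0.83, -0.56, 0],
    [0, 0, 0],
    [0, 0, 0],
    [0, 0, 0]
  ],
  "turn": [0, 0, 0, 0, 0, 0, 0, 0, 0, 0, 0]
}}

```text
time: 17.7
ee_pos: [0.6201, 0.0466, 0.154]
eef_rot: [0.758, 0.652, -0.001, -0.001]
ft_force: [-0.2, 1.0, -2.2]
width: 0.049
grip_force: 25.0
```

Request:
{"api": "step_arm", "payload": {
  "delta_pos": [
    [0, 0, -0.8],
    [0, 0, -0.9],
    [0, 0, -0.9],
    [0, 0, -0.8],
    [0, 0, -0.4],
    [0, 0, -0.15],
    [0, 0, 0],
    [0, 0, 0]
  ],
  "turn": [0, 0, 0, 0, 0, 0, 0, 0]
}}

```text
time: 18.5
ee_pos: [0.6217, 0.046, 0.057]
eef_rot: [0.759, 0.651, 0.001, 0.0]
ft_force: [0.1, 0.3, -1.8]
width: 0.0492
grip_force: 25.0
```

Request:
{"api": "step_arm", "payload": {
  "delta_pos": [
    [0, 0, 0],
    [0, 0, 0],
    [0, 0, 0],
    [0, 0, 0],
    [0, 0, 0],
    [0, 0, 0],
    [0, 0, 1],
    [0, 0, 1],
    [0, 0, 1],
    [0, 0, 1],
    [0, 0, 1],
    [0, 0, 0]
  ],
  "turn": [0, 0, 0, 0, 0, 0, 0, 0, 0, 0, 0, 0],
  "grip": 0
}}

```text
time: 19.7
ee_pos: [0.6227, 0.0463, 0.1848]
eef_rot: [0.759, 0.651, 0.002, 0.002]
ft_force: [0.5, -0.1, 0.5]
width: 0.087
grip_force: 0.0
```

Request:
{"api": "step_arm", "payload": {
  "delta_pos": [
    [-0.9, -0.26, 0],
    [-0.9, -0.26, 0],
    [-0.9, -0.26, 0],
    [-0.9, -0.26, 0],
    [-0.9, -0.26, 0],
    [-0.9, -0.25, 0],
    [-0.9, -0.25, 0],
    [-0.87, -0.25, 0],
    [0, 0, 0],
    [0, 0, 0],
    [0, 0, 0]
  ],
  "turn": [0, 0, 0, 0, 0, 0, 0, 0, 0, 0, 0]
}}

```text
time: 20.8
ee_pos: [0.4424, -0.0053, 0.181]
eef_rot: [0.759, 0.652, 0.0, -0.0]
ft_force: [-0.4, 0.0, -0.5]
width: 0.087
grip_force: 0.0
```

```bash
python3 - <<'E'
from h import *
c=shot('wrist','w2.png');print(read_state()['ee_pos'])
E
```

```text
[ 0.4424004  -0.00521407  0.18097239]
```

View pics/w2.png

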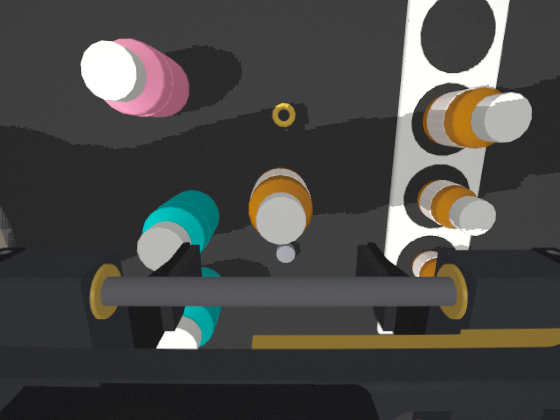

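The wrist view shows amber r centred at (281,210). The turquoise decoy (163,245) is about 10 mm clear of the left finger's path, so I'll narrow the opening slightly before descending.

Request:
{"api": "step_arm", "payload": {
  "delta_pos": [
    [0, 0, -0.4],
    [0, 0, -0.8],
    [0, 0, -0.8],
    [0, 0, -0.8],
    [0, 0, -0.8],
    [0, 0, -0.8],
    [0, 0, -0.6],
    [0, 0, -0.25],
    [0, 0, 0],
    [0, 0, 0]
  ],
  "turn": [0, 0, 0, 0, 0, 0, 0, 0, 0, 0],
  "grip": 0.14
}}

```text
time: 21.85
ee_pos: [0.4422, -0.0053, 0.0501]
eef_rot: [0.759, 0.652, 0.0, -0.0]
ft_force: [0.4, 0.7, -0.9]
width: 0.0745
grip_force: 0.0
```

Request:
{"api": "step_arm", "payload": {
  "delta_pos": [
    [0, 0, 0],
    [0, 0, 0],
    [0, 0, 0],
    [0, 0, 0],
    [0, 0, 0],
    [0, 0, 0]
  ],
  "turn": [0, 0, 0, 0, 0, 0],
  "grip": 1,
  "newtons": 30
}}

```text
time: 22.45
ee_pos: [0.4426, -0.0057, 0.0503]
eef_rot: [0.759, 0.651, 0.0, 0.001]
ft_force: [1.8, -0.6, 6.2]
width: 0.0572
grip_force: 30.0
```

Request:
{"api": "step_arm", "payload": {
  "delta_pos": [
    [0, 0, 0.5],
    [0, 0, 1],
    [0, 0, 1],
    [0, 0, 1],
    [0, 0, 1],
    [0, 0, 0],
    [0, 0, 0]
  ],
  "turn": [0, 0, 0, 0, 0, 0, 0]
}}

```text
time: 23.15
ee_pos: [0.4414, -0.0056, 0.1622]
eef_rot: [0.759, 0.651, -0.0, 0.0]
ft_force: [-0.2, 0.7, -3.1]
width: 0.0569
grip_force: 30.0
```

Request:
{"api": "step_arm", "payload": {
  "delta_pos": [
    [0.6, 0.5, 0],
    [0.8, 0.6, 0],
    [0.8, 0.6, 0],
    [0.9, 0.6, 0],
    [0.9, 0.6, 0],
    [0.9, 0.6, 0],
    [0.9, 0.6, 0],
    [0.9, 0.6, 0],
    [0.94, 0.5, 0],
    [0, 0, 0],
    [0, 0, 0],
    [0, 0, 0]
  ],
  "turn": [0, 0, 0, 0, 0, 0, 0, 0, 0, 0, 0, 0]
}}

```text
time: 24.35
ee_pos: [0.6318, 0.1239, 0.1613]
eef_rot: [0.759, 0.651, -0.001, -0.0]
ft_force: [-0.0, -1.0, -2.0]
width: 0.057
grip_force: 30.0
```

Request:
{"api": "step_arm", "payload": {
  "delta_pos": [
    [0, 0, -0.8],
    [0, 0, -0.9],
    [0, 0, -0.9],
    [0, 0, -0.8],
    [0, 0, -0.4],
    [0, 0, -0.12],
    [0, 0, 0],
    [0, 0, 0]
  ],
  "turn": [0, 0, 0, 0, 0, 0, 0, 0]
}}

```text
time: 25.15
ee_pos: [0.6334, 0.1246, 0.0655]
eef_rot: [0.759, 0.651, 0.001, 0.0]
ft_force: [0.5, -0.3, -1.7]
width: 0.0571
grip_force: 30.0
```

Request:
{"api": "step_arm", "payload": {
  "delta_pos": [
    [0, 0, 0],
    [0, 0, 0],
    [0, 0, 0],
    [0, 0, 0],
    [0, 0, 0],
    [0, 0, 0],
    [0, 0, 1],
    [0, 0, 1],
    [0, 0, 1],
    [0, 0, 1],
    [0, 0, 1],
    [0, 0, 0]
  ],
  "turn": [0, 0, 0, 0, 0, 0, 0, 0, 0, 0, 0, 0],
  "grip": 0
}}

```text
time: 26.35
ee_pos: [0.6343, 0.1252, 0.1931]
eef_rot: [0.759, 0.651, 0.002, 0.001]
ft_force: [0.3, 1.0, 0.5]
width: 0.087
grip_force: 0.0
```

Request:
{"api": "step_arm", "payload": {
  "delta_pos": [
    [0, 1, 0],
    [0, 1, 0],
    [0, 1, 0],
    [0, 1, 0],
    [0, 1, 0],
    [0, 1, 0],
    [0, 1, 0],
    [0, 1, 0],
    [0, 0, 0]
  ],
  "turn": [0, 0, 0, 0, 0, 0, 0, 0, 0]
}}

```text
time: 27.25
ee_pos: [0.6307, 0.3288, 0.1882]
eef_rot: [0.757, 0.653, -0.0, -0.001]
ft_force: [-0.8, 0.2, 0.5]
width: 0.0868
grip_force: 0.0
```

```bash
python3 - <<'E'
from h import *
c=shot('top','t3.png');W=cloud(c)
for n,x,y,z in [('q',.5971,-.1124,.073),('s',.6091,-.0335,.088),('p',.6211,.0455,.103),('r',.6329,.1244,.118),('beaker',.4362,.2952,.065)]:
    m=(np.hypot(W[...,0]-x,W[...,1]-y)<.035)&(abs(W[...,2]-z)<.007)
    print(n,(W[m].mean(0)-[x,y,z]).round(4),np.ptp(W[m],axis=0).round(3))
s=shot('scene','s3.png')
E
```

```text
q [-0.0015  0.0023  0.0008] [0.027 0.027 0.01 ]
s [-0.0021  0.0002  0.0007] [0.03  0.03  0.012]
p [-0.0013  0.0008  0.0007] [0.035 0.033 0.011]
r [-0.0018 -0.0007  0.0005] [0.039 0.04  0.011]<stdin>:5: RuntimeWarning: Mean of empty slice.
  ret = um.true_divide(
Traceback (most recent call last):
ValueError: zero-size array to reduction operation maximum which has no identity
```

All four bottles are within 3 mm of their pads at the right heights. The top camera's view of the beaker gave no points, probably because the arm is in the way, so I'll check it from the scene camera.

```bash
python3 - <<'E'
from h import *
a=cloud(np.load('scene1.npz'));c=shot('scene','s4.png');b=cloud(c)
for n,W in(('before',a),('now',b)):
    m=(np.hypot(W[...,0]-.4362,W[...,1]-.2952)<.05)&(W[...,2]>.01)&(W[...,2]<.075)
    print(n,m.sum(),W[m].mean(0).round(4) if m.any() else '')
print(read_state()['joint_vel'],read_state()['time'])
E
```

```text
before 648 [0.4461 0.2894 0.0449]
now 653 [0.4462 0.2893 0.0448]
[ 0.0287682  -0.01266977  0.01330988  0.00065655  0.00241369  0.00264999
  0.00251788] 27.35
```

View pics/s4.png

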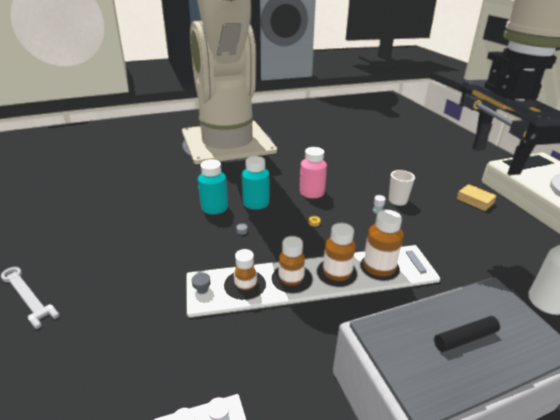

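The scene view shows the bottles in rising order from the knob at (201,283): (245,275), (291,265), (340,257), (384,245). The beaker at (401,187) hasn't moved, and the gripper is clear of everything.

```bash
python3 -c "
from bench import *
print(close_job())"
```

```text
the job is handed in; nothing more can be done
None
```

I handed the job in at about 27 s: the four amber bottles stand in height order from the knob, each within 3 mm of its pad centre by the top camera, and the beaker has not moved; no verdict came back.

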